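# Check a filling plate for rocking and seat its jar rest flush

## Robot

A 6-joint arm with a two-finger parallel gripper is mounted at the origin on the work surface. World frame = base frame: x ahead of the robot, y to its left, z up, the work surface at z = 0. Lengths are in m, angles in degrees, forces in N, time in s.
With the tool pointing down it reaches from about 0.35 to 0.875 m from the base axis. Payload 4.2 kg.
Tool frame: the origin (TCP) lies at the very end of the fingers, on their centre line; the grasp point (between the pads) lies 19 mm behind it (r.grip_point_offset is the distance from the TCP to the grasp point, in m); z points along the fingers, y is the line along which they close (so a half turn about z gives the same grasp; the last joint's range is limited). The gripper opens to 87 mm and grips with 3 to 60 N. Pads are 19 mm wide; open, the fingers measure 117 mm over their backs; the gripper's body (75 mm by 190 mm) begins 51 mm behind the grasp point.
Start: joints at [82.426, 22.042, 0.453, 0, -68.411, -14.817], TCP at [0.238, 0.578, 0.223] pointing down, gripper open.
Joint ranges: [-179.83, 179.83], [-69.29, 118.12], [-61.27, 80.66], [-181.25, 117.63], [-171.15, -9.14], [-177.46, 177.46]. Speed limits (degrees/s): [159.86, 159.86, 180, 180, 180, 180].

## Interface

Orientations are given as a 3x3 rotation matrix whose columns are the frame's x, y, z axes.
In Python, from station import r, cams gives the robot as it stands. The module is installed in compiled form; this text tells all that it offers.
- The arm moves only by the shell command python3 -m handwheel 'ROWS'. ROWS is JSON, a list that holds one entry, the list of rows, each a list of 7 numbers: the turn, a rotation vector about the tool's x, y, z in units of 6 degrees (1.0 is 6 degrees), then the shift along the tool's x, y, z in m, then the finger opening in m, from 0 to 0.087. In form: [[[ax, ay, az, x, y, z, jaw], ...]]. A call has 1 to 12 rows; each row shifts and turns the commanded pose from where the row before left it, along the tool's axes as they then stand; what a row does not reach is not made up. A row lasts 1/10 s, in which the tool goes at most 50 mm and 8.59 degrees, less where a joint would pass 70% of its speed; a pose out of reach is approached as far as the arm can. A call with a gripper value outside its range is refused whole. The fingers move at their own pace and stop on an object; the grip force is fixed at half the most. Time passes only in rows, so rows that do not move let the fingers close. It gives the time, the measured TCP pose, the force, the opening and the grip force at its end, in the units of the state.
- r.sense(): the state, without advancing time (a new reading comes with each control period).
- cams.capture(name): name is "scene" or "top" or "wrist"; returns the picture (420x560x3 uint8, red, green, blue); there is no depth.
- cams.get_calibration(name): a dict with "camera_matrix" (3x3 intrinsics, pixels), "rvec" (rotation vector, rad) and "tvec" (3), from world to camera coordinates, as OpenCV has them; the wrist camera has in their place "T_tool_cam" (4x4, takes a point from camera to tool coordinates, whose origin is the TCP and whose axes are the flange's). Camera axes: x right, y down, z forward; pixel columns grow to the right and rows downward; lengths in m; the calibration is good to about 2 mm. A picture is of the moment at which its call begins: read the wrist's pose just before it. get_calibration takes no time and is no camera call.
- r.finish_job(): hands the job in; it is judged then, once.
The state is a dict: "time_s": time; "joints": joint angles; "joint_velocities": joint speeds; "effort": joint torques, N m; "tcp_pos": TCP position; "ee_rot": TCP orientation; "wrist_force": force on the tool from outside, world axes, zero at the start; "moment": the same for the moment, N m; "gripper_width": opening from 0.0 (shut) to 1.0 (fully open); "gripper_force": force on a finger pad.
Only numpy, scipy, OpenCV 4.12 (cv2) and the standard library are available. Lean on these libraries where they do the work, as an engineer would, in place of code of your own. Each camera call takes 0.05 s, during which the arm holds its last target. There are 200 camera calls.

## Task

The round white jar rest in the dark filling plate is standing proud. Lay the levelling bar lengthwise along the plate, centred over the rest, let go, and gently press down first its blue end and then its bare end until each stands firm, to feel it rock; then push the middle of the bar straight down until the rest is flush with the plate, and gently press the blue end and then the bare end once more to prove that it no longer rocks. Leave the bar lying flat there, press with about 10 N each time and never with more than 25 N, and leave everything else alone.

Things in the scene. Friction and masses are not known exactly. Their poses are not given: they have to be found in the camera images.
- plate: Dark steel filling plate on four stiff push-down legs with rubber washers, 130 (x) x 260 (y, its long way) x 20 mm high. Origin at the centre of its underside; z up, so its flat top is 20 mm above the origin. Small flush brass dots mark its corners. At the middle of the top is a round hole that holds the jar rest.
- plate_top (a point): A point on the plate's flat top, on its centre line, 60 mm from its middle towards +y. The plate cannot shift sideways. Its legs are not bedded yet: under a push of about 3.5 N or more (4 N to be sure) the whole plate sinks level, by an amount that is not known beforehand (1 to 10 mm), until it stands firm, and it stays down; once firm it only gives about 1 mm at 20 N and comes back. The bar lying on it does not make it sink.
- rest (a joint): How far the white round jar rest (44 mm across, in the middle of the plate) stands above the plate's top, in m: 0 is flush, positive is proud, negative is sunk in; it starts 3.5 to 6.5 mm proud. It is a stiff friction fit without a spring: it slides straight down under about 8 N and stays where it is left; it can be pushed too deep (to -4 mm) if it is pushed with anything that does not span the plate, whereas the bar stops on the plate's top when the rest is flush.
- rest_top (a point): Centre of the top face of the white jar rest.
- bar: Levelling bar (straightedge), loose, about 0.15 kg: a flat aluminium bar 28 (x) x 210 (y, its length) x 8 mm thick, with a wooden grip block standing on its middle, 16 (x) x 60 (y) x 28 mm high (from 8 to 36 mm above the underside). Origin at the centre of the underside; z up. The last 34 mm of the +y end is blue, the -y end is bare metal. It starts lying flat on the table. It may be laid on the plate either way round.
- bar_mid (a point): Centre of the bar's wooden grip block, half-way up it (22 mm above the bar's underside, 14 mm below the grip's top). Grasp the block here across its 16 mm width (the bar's x).
- bar_blue (a point): On the bar's upper face at the blue end, on its centre line, 13 mm from the end: where to press (within about 20 mm; further in, the push would drive the rest).
- bar_bare (a point): The same at the bare end: on the upper face, on the centre line, 13 mm from the end.
- tray: Fixed aluminium tray, 220 (x) x 440 (y) mm with a 22 mm rim, beyond the plate, with a row of six hexagonal jars 76 mm high fixed along its far side. Origin at the middle of its near edge, at table height. Bystander.
- funnel: Blue plastic funnel, 84 mm wide and 70 mm high, standing mouth down in the tray. Origin at the centre of its underside. Bystander.
- dipper: Wooden honey dipper, 170 mm long, lying in the tray along its y. Origin under its middle. Bystander.
- tongs: Closed steel tongs, 200 mm long, lying in the tray along its y. Origin under its middle. Bystander.
- jar_a: Amber hexagonal glass jar with a steel lid, 48 mm wide, 72 mm high, on the table to the left. Origin at the centre of its underside. Bystander.
- jar_b: Clear hexagonal glass jar with a steel lid, 48 mm wide, 72 mm high, on the table to the right. Origin at the centre of its underside. Bystander.
- bowl: White ceramic bowl, 110 mm wide, 45 mm high, on the table to the right. Origin at the centre of its underside. Bystander.

How it is judged:
By the outcome, as a careful person would: the job done as asked, in the order asked, and still so for the second after the job is handed in, with the robot touching nothing.
It also fails if it takes over 64 s, if anything falls off the work surface, if the arm or the gripper's body presses on something with over 40 N, if the wrist force passes 120 N, or if a joint passes its speed limit or range.

## Working session

There is one attempt and no reset: what is moved stays moved. The work goes in short steps, Python scripts to look and compute and a shell command to move; the robot and the scene stay as the last step left them, time stands still between calls to the robot, and variables do not carry over. Pictures are saved under pics/ and viewed, at most 10 in all, crops included, and the job is handed in when it is done.

```bash
mkdir -p pics; cat > h.py <<'E'
import numpy as np,cv2
from station import r,cams
def cam(n):
    c=cams.get_calibration(n);K=np.array(c["camera_matrix"])
    if n=="wrist":
        s=r.sense();T=np.eye(4);T[:3,:3]=s["ee_rot"];T[:3,3]=s["tcp_pos"];T=T@np.array(c["T_tool_cam"])
        return K,T[:3,:3],T[:3,3]
    R=cv2.Rodrigues(np.array(c["rvec"],float))[0];return K,R.T,-R.T@np.array(c["tvec"],float).ravel()
def pt(C,u,v,z):
    K,R,o=C;d=R@np.linalg.inv(K)@np.array([u,v,1.]);return o+d*(z-o[2])/d[2]
def snap(n,f=None):
    C=cam(n);im=cams.capture(n)
    if f: cv2.imwrite("pics/"+f,im[:,:,::-1])
    return C,im
E
python3 - <<'E'
from h import *
for n in("top","scene"):
    C,im=snap(n,n+"0.png");np.save(n+"0.npy",im);print(n,C[2],C[1][:,2])
s=r.sense();print(s["time_s"],s["tcp_pos"],s["ee_rot"],s["wrist_force"],s["gripper_width"]);print(cams.get_calibration("wrist"))
E
```

```text
top [0.40138727 0.03416781 1.09633969] [ 0.18285823  0.00666406 -0.98311671]
scene [1.18494289 0.3497366  1.11272187] [-0.47844934 -0.25251575 -0.84102439]
0.1 [0.23784629 0.5774081  0.22156583] [[ 9.24536478e-01 -3.81092978e-01 -6.65290726e-04]
 [-3.81093549e-01 -9.24534636e-01 -1.84742609e-03]
 [ 8.89567933e-05  1.96155082e-03 -9.99998072e-01]] [ 0.31748602 -0.08359993 -0.04236167] 0.9987602973731858
{'camera_matrix': array([[375.38646476,   0.        , 282.87077861],
       [  0.        , 375.38646476, 206.33220842],
       [  0.        ,   0.        ,   1.        ]]), 'T_tool_cam': array([[ 2.18158829e-05, -9.55185440e-01, -2.96008066e-01,
         8.11921660e-02],
       [ 9.99999976e-01, -4.32769197e-05,  2.13350153e-04,
        -6.79491190e-05],
       [-2.16599277e-04, -2.96008063e-01,  9.55185416e-01,
        -1.62346945e-01],
       [ 0.00000000e+00,  0.00000000e+00,  0.00000000e+00,
         1.00000000e+00]])}
```

View pics/top0.png

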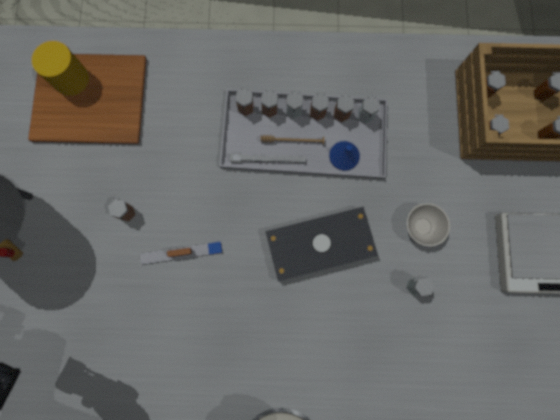

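View pics/scene0.png

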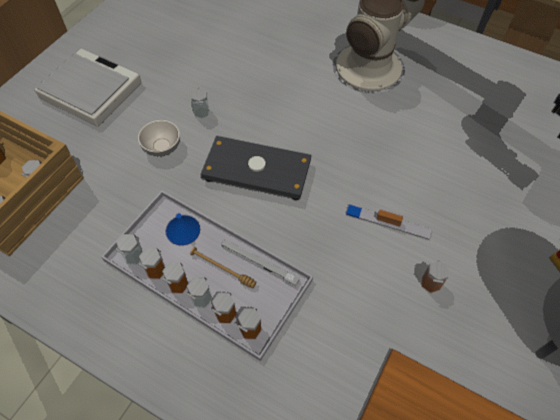

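The top view shows the plate with brass dots near (273,238), (360,215), (370,248) and (281,271), and the rest at (321,242). The bar runs from (141,259) to its blue end at (221,247), with the grip at (179,252). In the scene view the rest is at (257,163), the blue end at (354,211) and the grip at (390,217).

```bash
cat >> h.py <<'E'
def blobs(m,amin=3):
    n,l,st,c=cv2.connectedComponentsWithStats(m.astype(np.uint8));return [(c[i].round(1),st[i,4],l==i) for i in range(1,n) if st[i,4]>=amin]
def tri(A,a,B,b):
    M=np.zeros((3,3));w=np.zeros(3)
    for (K,R,o),p in((A,a),(B,b)):
        d=R@np.linalg.inv(K)@np.array([p[0],p[1],1.]);d/=np.linalg.norm(d);P=np.eye(3)-np.outer(d,d);M+=P;w+=P@o
    return np.linalg.solve(M,w)
E
python3 - <<'E'
from h import *
W={"top":dict(pl=(258,200,385,290),bar=(135,235,228,270)),"scene":dict(pl=(195,130,318,205),bar=(340,198,440,242))}
res={}
for n in W:
    im=np.load(n+"0.npy");hsv=cv2.cvtColor(im,cv2.COLOR_RGB2HSV).astype(int);H,S,V=[hsv[:,:,i] for i in range(3)]
    def win(k):
        m=np.zeros(H.shape,bool);a=W[n][k];m[a[1]:a[3],a[0]:a[2]]=1;return m
    dots=blobs(win("pl")&(H>10)&(H<35)&(S>90)&(V>80));
    rx=(300,225,340,260) if n=="top" else (240,150,275,180)
    m=np.zeros(H.shape,bool);m[rx[1]:rx[3],rx[0]:rx[2]]=1
    rest=blobs(m&(V>140)&(S<60),30);blue=blobs(win("bar")&(H>100)&(H<130)&(S>150),20);grip=blobs(win("bar")&(H<25)&(S>90),20)
    print(n);
    for k,b in(("dots",dots),("rest",rest),("blue",blue),("grip",grip)):print(k,[(*x[0],x[1]) for x in b]);res[n,k]=[x[0] for x in b]
    for b in grip[:1]+blue[:1]: print(cv2.minAreaRect(np.argwhere(b[2])[:,::-1].astype(np.float32)))
A,B=cam("top"),cam("scene")
for k in("rest","blue","grip"):print(k,tri(A,res["top",k][0],B,res["scene",k][0]))
for a in res["top","dots"]:
    for b in res["scene","dots"]:
        p=tri(A,a,B,b)
        q=pt(A,*a,p[2])
        if abs(p[2]-.03)<.03 and np.linalg.norm(q-p)<.01:print("dot",a,b,p)
for z in (.0,.008,.022,.03,.04):print(z,[pt(A,*res["top",k][0],z)[:2].round(4) for k in("rest","blue","grip")])
E
```

```text
top
dots [(np.float64(360.0), np.float64(215.9), np.int32(20)), (np.float64(272.8), np.float64(238.0), np.int32(19)), (np.float64(369.7), np.float64(247.9), np.int32(22)), (np.float64(281.0), np.float64(270.2), np.int32(21))]
rest [(np.float64(321.2), np.float64(242.6), np.int32(176))]
blue [(np.float64(214.7), np.float64(247.8), np.int32(88))]
grip [(np.float64(179.1), np.float64(252.1), np.int32(122))]
((178.94000244140625, 252.07998657226562), (5.515433311462402, 22.485998153686523), 81.8698959350586)
((214.5384521484375, 247.6923370361328), (8.236878395080566, 10.590271949768066), 78.69007110595703)
scene
dots [(np.float64(218.2), np.float64(142.5), np.int32(18)), (np.float64(303.7), np.float64(159.8), np.int32(20)), (np.float64(208.5), np.float64(167.5), np.int32(20)), (np.float64(296.5), np.float64(185.7), np.int32(22))]
rest [(np.float64(256.3), np.float64(162.7), np.int32(184))]
blue [(np.float64(353.6), np.float64(210.9), np.int32(124))]
grip [(np.float64(389.5), np.float64(217.5), np.int32(248))]
((389.40826416015625, 217.4724884033203), (24.424571990966797, 10.057176589965
[... 238 characters left out ...]
 0.02284328]
dot [360.  215.9] [208.5 167.5] [ 0.58057588 -0.18907154  0.03835761]
dot [272.8 238. ] [296.5 185.7] [0.51863768 0.03219761 0.03848054]
dot [369.7 247.9] [218.2 142.5] [ 0.49964537 -0.21232023  0.03819997]
dot [281.  270.2] [303.7 159.8] [0.43864303 0.00997186 0.0392728 ]
0.0 [array([ 0.514, -0.095]), array([0.4939, 0.1825]), array([0.4805, 0.2747])]
0.008 [array([ 0.5132, -0.094 ]), array([0.4932, 0.1814]), array([0.4799, 0.2729])]
0.022 [array([ 0.5118, -0.0924]), array([0.492 , 0.1796]), array([0.4789, 0.2698])]
0.03 [array([ 0.511 , -0.0914]), array([0.4913, 0.1785]), array([0.4783, 0.2681])]
0.04 [array([ 0.5099, -0.0903]), array([0.4905, 0.1771]), array([0.4776, 0.2659])]
```

```bash
cat >> h.py <<'E'
def st():
    s=r.sense();R=np.array(s["ee_rot"]);print("t",round(s["time_s"],2),"tcp",np.round(s["tcp_pos"],4),"yaw_y",round(np.degrees(np.arctan2(R[1,1],R[0,1])),2),"tilt",np.round(R[:,2],4),"F",np.round(s["wrist_force"],2),"w",round(s["gripper_width"]*.087,4));return s
def to(p):
    s=st();R=np.array(s["ee_rot"]);print("shift in tool axes",(R.T@(np.array(p)-s["tcp_pos"])).round(4))
E
python3 -m handwheel '[[[0,0,0,0.0378,0.0215,0.006,0.087],[0,0,0,0.0378,0.0215,0.006,0.087],[0,0,0,0.0378,0.0215,0.006,0.087],[0,0,0,0.0378,0.0215,0.006,0.087],[0,0,0,0.0378,0.0215,0.006,0.087],[0,0,0,0.0378,0.0215,0.006,0.087],[0,0,0,0.0378,0.0215,0.006,0.087],[0,0,0,0.0378,0.0215,0.006,0.087],[0,0,0,0.0378,0.0215,0.006,0.087]]]'
python3 -m handwheel '[[[0,0,1.21,0,0,0,0.087],[0,0,1.21,0,0,0,0.087],[0,0,1.21,0,0,0,0.087],[0,0,1.21,0,0,0,0.087],[0,0,1.21,0,0,0,0.087],[0,0,1.21,0,0,0,0.087],[0,0,1.21,0,0,0,0.087],[0,0,1.21,0,0,0,0.087],[0,0,0,0,0,0,0.087],[0,0,0,0,0,0,0.087]]]'
python3 - <<'E'
from h import *
st();C,im=snap("wrist","w1.png");np.save("w1.npy",im)
E
```

```text
time_s: 1.0
tcp_pos: [0.4795, 0.2677, 0.1681]
ee_rot: [[0.925, -0.381, -0.001], [-0.381, -0.925, -0.0], [-0.0, 0.0, -1.0]]
wrist_force: [0.2, 0.6, 0.5]
gripper_width: 1.001
gripper_force: 0.0
time_s: 2.0
tcp_pos: [0.4787, 0.2692, 0.1683]
ee_rot: [[0.168, -0.986, -0.0], [-0.986, -0.168, -0.0], [0.0, 0.001, -1.0]]
wrist_force: [-0.1, -0.5, 0.0]
gripper_width: 1.001
gripper_force: 0.0
t 2.0 tcp [0.4787 0.2692 0.1683] yaw_y -170.32 tilt [-5.e-04 -4.e-04 -1.e+00] F [-0.09 -0.45  0.04] w 0.0871
```

View pics/w1.png

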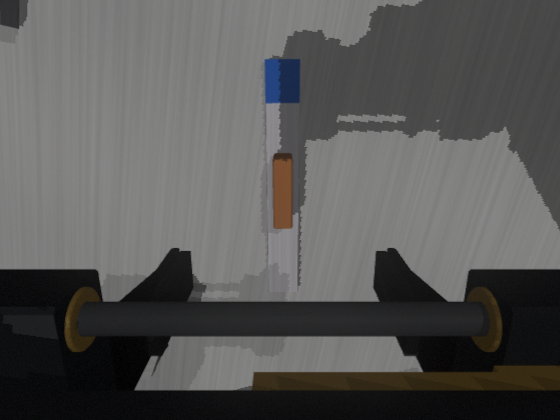

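The wrist view shows the bar upright in the frame: blue end at columns 265–300, rows 58–103, and grip at columns 273–293, rows 153–228.

```bash
python3 - <<'E'
from h import *
C=cam("wrist");im=np.load("w1.npy");hsv=cv2.cvtColor(im,cv2.COLOR_RGB2HSV).astype(int);H,S,V=[hsv[:,:,i] for i in range(3)]
b=max(blobs((H>100)&(H<130)&(S>120)),key=lambda x:x[1]);m=(H<20)&(S>110);m[:145]=0;m[240:]=0
g=max(blobs(m),key=lambda x:x[1])
rb=cv2.boundingRect(np.argwhere(b[2])[:,::-1].astype(np.int32));rg=cv2.boundingRect(np.argwhere(g[2])[:,::-1].astype(np.int32))
print(rb,rg)
for v in(rb[1],rb[1]+rb[3]):
  print("blue row",v,pt(C,rb[0],v,.008).round(4),pt(C,rb[0]+rb[2],v,.008).round(4))
for v in range(rg[1],rg[1]+rg[3],6):
  x=np.flatnonzero(g[2][v]);print("grip",v,x[0],x[-1],pt(C,x[0],v,.036).round(4),pt(C,x[-1]+1,v,.036).round(4))
x=np.flatnonzero(g[2][rg[1]+rg[3]-1]);print(pt(C,x.mean()+.5,rg[1]+rg[3],.036))
E
```

```text
(265, 59, 35, 44) (273, 154, 19, 74)
blue row 59 [0.5101 0.1679 0.008 ] [0.4824 0.1632 0.008 ]
blue row 103 [0.5049 0.2015 0.008 ] [0.4762 0.1967 0.008 ]
grip 154 275 290 [0.49   0.2374 0.036 ] [0.4776 0.2353 0.036 ]
grip 160 274 291 [0.49   0.2423 0.036 ] [0.476  0.2399 0.036 ]
grip 166 273 291 [0.4901 0.2472 0.036 ] [0.4752 0.2446 0.036 ]
grip 172 273 291 [0.4893 0.252  0.036 ] [0.4743 0.2494 0.036 ]
grip 178 273 291 [0.4885 0.2568 0.036 ] [0.4735 0.2542 0.036 ]
grip 184 273 291 [0.4877 0.2617 0.036 ] [0.4726 0.2591 0.036 ]
grip 190 274 291 [0.4861 0.2665 0.036 ] [0.4717 0.264  0.036 ]
grip 196 274 291 [0.4853 0.2715 0.036 ] [0.4708 0.269  0.036 ]
grip 202 274 291 [0.4845 0.2765 0.036 ] [0.4699 0.274  0.036 ]
grip 208 274 291 [0.4836 0.2816 0.036 ] [0.469  0.2791 0.036 ]
grip 214 274 291 [0.4828 0.2867 0.036 ] [0.4681 0.2842 0.036 ]
grip 220 274 291 [0.482  0.2919 0.036 ] [0.4672 0.2894 0.036 ]
grip 226 274 291 [0.4811 0.2971 0.036 ] [0.4663 0.2946 0.036 ]
[0.4733938  0.29763629 0.036     ]
```

```bash
python3 -m handwheel '[[[0,0,0,0,0,0.045,0.06],[0,0,0,0,0,0.045,0.06],[0,0,0,0,0,0.04,0.06],[0,0,0,0,0,0.02,0.06],[0,0,0,0,0,0.0068,0.06],[0,0,0,0,0,0,0.06],[0,0,0,0,0,0,0.01],[0,0,0,0,0,0,0.01],[0,0,0,0,0,0,0.01],[0,0,0,0,0,0,0.01],[0,0,0,0,0,0,0.01]]]'
```

```text
time_s: 3.15
tcp_pos: [0.4791, 0.2695, 0.0123]
ee_rot: [[0.166, -0.986, 0.001], [-0.986, -0.166, 0.001], [-0.001, -0.001, -1.0]]
wrist_force: [-0.2, 0.7, 1.0]
gripper_width: 0.32
gripper_force: 0.0
```

```bash
python3 -m handwheel '[[[0,0,0,0,0,0,0.01],[0,0,0,0,0,0,0.01],[0,0,0,0,0,0,0.01],[0,0,0,0,0,-0.02,0.01],[0,0,0,0,0,-0.03,0.01],[0,0,0,0,0,-0.03,0.01],[0,0,0,0,0,0,0.01]]]'
python3 -m handwheel '[[[0,0,0,0.02,0.0016,0,0.01],[0,0,0,0.04,0.0034,0,0.01],[0,0,0,0.04,0.0034,0,0.01],[0,0,0,0.04,0.0034,0,0.01],[0,0,0,0.04,0.0034,0,0.01],[0,0,0,0.04,0.0034,0,0.01],[0,0,0,0.04,0.0034,0,0.01],[0,0,0,0.04,0.0034,0,0.01],[0,0,0,0.04,0.0034,0,0.01],[0,0,0,0.02,0.0016,0,0.01],[0,0,-0.47,0,0,0,0.01],[0,0,-0.47,0,0,0,0.01]]]'
python3 -m handwheel '[[[0,0,0,0,0,0,0.01],[0,0,0,0,0,0,0.01],[0,0,0,0,0,0,0.01]]]'
python3 - <<'E'
from h import *
st();C,im=snap("wrist","w2.png");np.save("w2.npy",im)
C,im=snap("top","top2.png");np.save("top2.npy",im)
to([.509,-.090,.0915])
E
```

```text
time_s: 3.85
tcp_pos: [0.4811, 0.2712, 0.0957]
ee_rot: [[0.167, -0.986, 0.007], [-0.986, -0.167, 0.005], [-0.004, -0.007, -1.0]]
wrist_force: [0.6, 0.5, -1.4]
gripper_width: 0.185
gripper_force: 30.0
time_s: 5.05
tcp_pos: [0.5065, -0.0924, 0.09]
ee_rot: [[0.261, -0.965, -0.004], [-0.965, -0.261, -0.0], [-0.001, 0.004, -1.0]]
wrist_force: [-0.3, -0.0, -1.2]
gripper_width: 0.182
gripper_force: 30.0
time_s: 5.35
tcp_pos: [0.5079, -0.0908, 0.0912]
ee_rot: [[0.261, -0.965, -0.001], [-0.965, -0.261, -0.0], [-0.0, 0.001, -1.0]]
wrist_force: [-0.1, -0.5, -1.4]
gripper_width: 0.18
gripper_force: 30.0
t 5.35 tcp [ 0.5079 -0.0908  0.0912] yaw_y -164.87 tilt [-1.3e-03 -1.0e-04 -1.0e+00] F [-0.09 -0.51 -1.45] w 0.0157
t 5.45 tcp [ 0.5082 -0.0906  0.0915] yaw_y -164.84 tilt [-6.e-04 -0.e+00 -1.e+00] F [-0.06  1.01 -1.78] w 0.0162
shift in tool axes [-0.0004 -0.0009  0.    ]
```

View pics/w2.png

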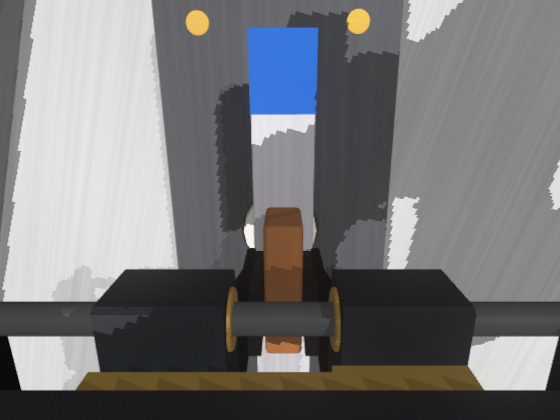

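The wrist view shows the bar held straight, blue end away (columns 248–317, tip row 28), with plate dots at (197,22) and (358,21) and the rest's sides just visible near (248,230) and (315,230).

```bash
python3 - <<'E'
from h import *
C=cam("wrist");im=np.load("w2.npy");hsv=cv2.cvtColor(im,cv2.COLOR_RGB2HSV).astype(int);H,S,V=[hsv[:,:,i] for i in range(3)]
m=(H>12)&(H<35)&(S>120)&(V>120);m[60:]=0
d=[pt(C,*b[0],.038) for b in blobs(m,80)];print("dots",d)
b=max(blobs((H>100)&(H<130)&(S>120)),key=lambda x:x[1]);x,y,w,h=cv2.boundingRect(np.argwhere(b[2])[:,::-1].astype(np.int32));print(x,y,w,h)
z=.0915-.0123+.008
print("blue tip",pt(C,x+w/2,y,z),"back",pt(C,x+w/2-1,y+h,z))
mid=(d[0]+d[1])/2;u=np.array([-.267,.9637,0]);print("mid dots",mid,"perp dir",(d[1]-d[0])/np.linalg.norm(d[1]-d[0]),"centre if dots 114.9 out",mid+u*.115)
A=cam("top");im=np.load("top2.npy");hsv=cv2.cvtColor(im,cv2.COLOR_RGB2HSV).astype(int);H,S,V=[hsv[:,:,i] for i in range(3)]
g=blobs((H>12)&(H<35)&(S>90)&(V>80)&(np.indices(H.shape)[1]>258)&(np.indices(H.shape)[1]<385)&(np.indices(H.shape)[0]>200)&(np.indices(H.shape)[0]<290));print([(q[0],q[1]) for q in g])
E
```

```text
dots [array([ 0.50042492, -0.2126802 ,  0.038     ]), array([ 0.58136832, -0.19004197,  0.038     ])]
247 27 72 88
blue tip [ 0.53554466 -0.19268447  0.0872    ] back [ 0.52688661 -0.15909661  0.0872    ]
mid dots [ 0.54089662 -0.20136109  0.038     ] perp dir [0.96304407 0.26934387 0.        ] centre if dots 114.9 out [ 0.51019162 -0.09053559  0.038     ]
[(array([369.8, 247.8]), np.int32(24)), (array([281.8, 270.1]), np.int32(15))]
```

```bash
python3 -m handwheel '[[[0,0,-0.08,-0.0006,-0.0018,0.015,0.01],[0,0,0,0,0,0.013,0.01],[0,0,0,0,0,0.004,0.01],[0,0,0,0,0,0,0.01],[0,0,0,0,0,0,0.01]]]'
python3 -m handwheel '[[[0,0,0,0,0,0.001,0.01],[0,0,0,0,0,0.001,0.01],[0,0,0,0,0,0,0.01]]]'
python3 -c "
from h import *
st()"
```

```text
time_s: 5.95
tcp_pos: [0.5105, -0.0896, 0.0602]
ee_rot: [[0.27, -0.963, 0.001], [-0.963, -0.27, -0.0], [0.0, -0.001, -1.0]]
wrist_force: [0.1, -0.3, -0.9]
gripper_width: 0.183
gripper_force: 30.0
time_s: 6.25
tcp_pos: [0.5101, -0.0896, 0.058]
ee_rot: [[0.27, -0.963, 0.0], [-0.963, -0.27, 0.0], [0.0, -0.0, -1.0]]
wrist_force: [-0.1, 0.2, -1.4]
gripper_width: 0.181
gripper_force: 30.0
t 6.25 tcp [ 0.5101 -0.0896  0.058 ] yaw_y -164.35 tilt [ 4.e-04  1.e-04 -1.e+00] F [-0.06  0.16 -1.43] w 0.0157
```

```bash
for i in 1; do python3 -m handwheel '[[[0,0,0,0,0,0.001,0.01],[0,0,0,0,0,0,0.01]]]' | grep -E "tcp|wrist"; done
python3 -m handwheel '[[[0,0,0,0,0,0.0007,0.01],[0,0,0,0,0,0,0.01]]]' | grep -E "tcp|wrist"
```

```text
tcp_pos: [0.51, -0.0897, 0.0567]
wrist_force: [0.4, -0.1, -1.5]
tcp_pos: [0.51, -0.0897, 0.0559]
wrist_force: [-0.2, -0.4, -1.5]
```

```bash
python3 -m handwheel '[[[0,0,0,0,0,0.0006,0.01],[0,0,0,0,0,0,0.01]]]' | grep -E "tcp|wrist"
python3 -m handwheel '[[[0,0,0,0,0,0.0005,0.01],[0,0,0,0,0,0,0.01]]]' | grep -E "tcp|wrist"
```

```text
tcp_pos: [0.51, -0.0897, 0.0554]
wrist_force: [-0.1, 0.2, -1.2]
tcp_pos: [0.5101, -0.0897, 0.0549]
wrist_force: [-0.8, 0.4, -1.6]
```

```bash
python3 -m handwheel '[[[0,0,0,0,0,0.0005,0.01],[0,0,0,0,0,0,0.01]]]' | grep -E "tcp|wrist"
python3 -m handwheel '[[[0,0,0,0,0,0.0005,0.01],[0,0,0,0,0,0,0.01]]]' | grep -E "tcp|wrist"
```

```text
tcp_pos: [0.51, -0.0897, 0.0544]
wrist_force: [-0.4, -0.8, -1.9]
tcp_pos: [0.5102, -0.0896, 0.0541]
wrist_force: [-0.4, -0.1, -0.5]
```

```bash
python3 -m handwheel '[[[0,0,0,0,0,0.0003,0.01],[0,0,0,0,0,0,0.01]]]' | grep -E "tcp|wrist"
```

```text
tcp_pos: [0.5102, -0.0897, 0.0539]
wrist_force: [-0.4, 1.0, 2.0]
```

```bash
python3 -m handwheel '[[[0,0,0,0,0,0,0.04],[0,0,0,0,0,0,0.04],[0,0,0,0,0,0,0.04],[0,0,0,0,0,-0.01,0.04],[0,0,0,0,0,-0.03,0.04],[0,0,0,0,0,-0.045,0.0],[0,0,0,0,0,-0.045,0.0],[0,0,0,0,0,0,0],[0,0,0,0,0,0,0],[0,0,0,0,0,0,0]]]'
python3 - <<'E'
from h import *
C,im=snap("wrist","w3.png");np.save("w3.npy",im);st()
E
```

```text
time_s: 8.65
tcp_pos: [0.5092, -0.0896, 0.183]
ee_rot: [[0.269, -0.963, -0.002], [-0.963, -0.269, 0.0], [-0.001, 0.002, -1.0]]
wrist_force: [-0.4, -0.1, -0.3]
gripper_width: 0.092
gripper_force: 0.0
t 8.7 tcp [ 0.5091 -0.0897  0.1825] yaw_y -164.36 tilt [-2.8e-03 -1.0e-04 -1.0e+00] F [-0.83  0.8  -0.37] w 0.0049
```

View pics/w3.png

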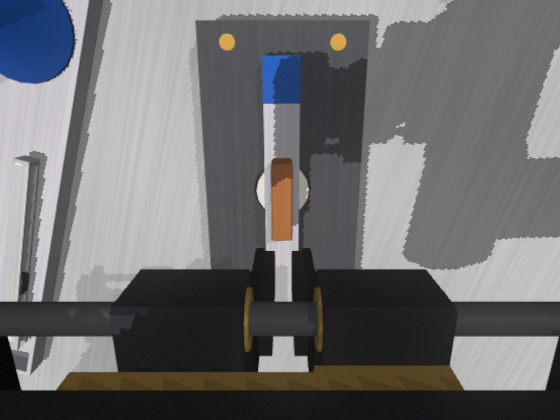

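The bar lies straight and centred: blue end at columns 262–300, dots at (227,42) and (338,42), rest spanning columns 257–308 around the grip.

```bash
python3 -m handwheel '[[[0,0,0,0.031,0,0.01,0],[0,0,0,0.031,0,0.01,0],[0,0,0,0.030,0,0.02,0],[0,0,0,0,0,0.04,0],[0,0,0,0,0,0.03,0],[0,0,0,0,0,0.009,0],[0,0,0,0,0,0,0],[0,0,0,0,0,0,0]]]'
python3 -m handwheel '[[[0,0,0,0,0,0.002,0],[0,0,0,0,0,0.001,0],[0,0,0,0,0,0.001,0],[0,0,0,0,0,0.001,0],[0,0,0,0,0,0,0]]]'
```

```text
time_s: 9.5
tcp_pos: [0.5359, -0.1782, 0.0655]
ee_rot: [[0.271, -0.963, 0.001], [-0.963, -0.271, -0.001], [0.001, -0.001, -1.0]]
wrist_force: [-0.3, -0.0, 0.9]
gripper_width: 0.005
gripper_force: 0.0
time_s: 10.0
tcp_pos: [0.5349, -0.1782, 0.0598]
ee_rot: [[0.27, -0.963, 0.0], [-0.963, -0.27, 0.0], [0.0, -0.0, -1.0]]
wrist_force: [0.2, 0.1, -0.3]
gripper_width: 0.008
gripper_force: 0.0
```

```bash
python3 -m handwheel '[[[0,0,0,0,0,0.002,0],[0,0,0,0,0,0.002,0],[0,0,0,0,0,0.002,0],[0,0,0,0,0,0.002,0],[0,0,0,0,0,0,0]]]' | grep -E "tcp|wrist"
for i in 1; do python3 -m handwheel '[[[0,0,0,0,0,0.001,0],[0,0,0,0,0,0,0]]]' | grep -E "tcp|wrist"; done
```

```text
tcp_pos: [0.5346, -0.1782, 0.0512]
wrist_force: [0.7, 0.2, -0.9]
tcp_pos: [0.535, -0.1782, 0.0506]
wrist_force: [0.1, 0.8, 0.7]
```

```bash
python3 -m handwheel '[[[0,0,0,0,0,0.0005,0],[0,0,0,0,0,0.0005,0],[0,0,0,0,0,0,0]]]' | grep -E "tcp|wrist"
python3 -m handwheel '[[[0,0,0,0,0,0.0005,0],[0,0,0,0,0,0.0005,0],[0,0,0,0,0,0,0]]]' | grep -E "tcp|wrist"
python3 -m handwheel '[[[0,0,0,0,0,0.0005,0],[0,0,0,0,0,0.0005,0],[0,0,0,0,0,0,0]]]' | grep -E "tcp|wrist"
```

```text
tcp_pos: [0.535, -0.1783, 0.0497]
wrist_force: [-0.1, 0.1, 0.5]
tcp_pos: [0.5349, -0.1783, 0.0486]
wrist_force: [-0.8, -0.8, -0.2]
tcp_pos: [0.5348, -0.1782, 0.0476]
wrist_force: [-0.4, -0.4, 0.7]
```

```bash
for i in 1; do python3 -m handwheel '[[[0,0,0,0,0,0.0005,0],[0,0,0,0,0,0.0005,0],[0,0,0,0,0,0,0]]]' | grep -E "tcp|wrist"
python3 -m handwheel '[[[0,0,0,0,0,0.0004,0],[0,0,0,0,0,0.0004,0],[0,0,0,0,0,0,0]]]' | grep -E "tcp|wrist"
python3 -m handwheel '[[[0,0,0,0,0,0.0004,0],[0,0,0,0,0,0,0]]]' | grep -E "tcp|wrist"; done
```

```text
tcp_pos: [0.535, -0.1783, 0.0467]
wrist_force: [-0.1, -1.1, 0.2]
tcp_pos: [0.535, -0.1782, 0.0459]
wrist_force: [-0.2, -0.5, 2.0]
tcp_pos: [0.535, -0.1783, 0.0455]
wrist_force: [-0.2, -1.6, 1.6]
```

```bash
python3 -m handwheel '[[[0,0,0,0,0,0.0004,0],[0,0,0,0,0,0,0]]]' | grep -E "tcp|wrist"
python3 -m handwheel '[[[0,0,0,0,0,0.0004,0],[0,0,0,0,0,0,0]]]' | grep -E "tcp|wrist"
python3 -m handwheel '[[[0,0,0,0,0,0.0004,0],[0,0,0,0,0,0,0]]]' | grep -E "tcp|wrist"
```

```text
tcp_pos: [0.535, -0.1782, 0.045]
wrist_force: [-0.4, -1.1, 1.9]
tcp_pos: [0.5349, -0.1783, 0.0446]
wrist_force: [0.7, -1.1, 2.6]
tcp_pos: [0.5349, -0.1782, 0.0442]
wrist_force: [-0.1, -0.2, 1.4]
```

```bash
python3 -m handwheel '[[[0,0,0,0,0,0.0004,0],[0,0,0,0,0,0.0004,0],[0,0,0,0,0,0,0]]]' | grep -E "tcp|wrist"
python3 -m handwheel '[[[0,0,0,0,0,0.0004,0],[0,0,0,0,0,0.0004,0],[0,0,0,0,0,0,0]]]' | grep -E "tcp|wrist"
python3 -m handwheel '[[[0,0,0,0,0,0.0004,0],[0,0,0,0,0,0.0004,0],[0,0,0,0,0,0,0]]]' | grep -E "tcp|wrist"
```

```text
tcp_pos: [0.5349, -0.1782, 0.0434]
wrist_force: [-0.0, -1.3, 2.1]
tcp_pos: [0.5349, -0.1783, 0.0426]
wrist_force: [0.1, -0.7, 1.7]
tcp_pos: [0.5349, -0.1782, 0.0418]
wrist_force: [-0.3, -1.2, 2.1]
```

```bash
python3 -m handwheel '[[[0,0,0,0,0,0.0004,0],[0,0,0,0,0,0.0004,0],[0,0,0,0,0,0,0]]]' | grep -E "tcp|wrist"
python3 -m handwheel '[[[0,0,0,0,0,0.0004,0],[0,0,0,0,0,0.0004,0],[0,0,0,0,0,0,0]]]' | grep -E "tcp|wrist"
python3 -m handwheel '[[[0,0,0,0,0,0.0004,0],[0,0,0,0,0,0.0004,0],[0,0,0,0,0,0,0]]]' | grep -E "tcp|wrist"
```

```text
tcp_pos: [0.535, -0.1783, 0.0413]
wrist_force: [-0.2, -0.4, 4.2]
tcp_pos: [0.535, -0.1783, 0.041]
wrist_force: [-2.2, -0.1, 7.3]
tcp_pos: [0.5351, -0.1783, 0.0408]
wrist_force: [-1.0, -0.3, 10.7]
```

```bash
python3 -m handwheel '[[[0,0,0,0,0,0,0],[0,0,0,0,0,0,0],[0,0,0,0,0,0,0]]]' | grep -E "tcp|wrist"
python3 -m handwheel '[[[0,0,0,0,0,-0.002,0],[0,0,0,0,0,-0.004,0],[0,0,0,0,0,-0.015,0],[0,0,0,0,0,-0.04,0],[0,0,0,-0.037,0,0,0],[0,0,0,-0.037,0,0,0],[0,0,0,-0.037,0,0,0],[0,0,0,-0.037,0,0,0],[0,0,0,-0.036,0,0,0],[0,0,0,0,0,0,0],[0,0,0,0,0,0.03,0],[0,0,0,0,0,0.015,0]]]'
python3 -m handwheel '[[[0,0,0,0,0,0.004,0],[0,0,0,0,0,0,0],[0,0,0,0,0,0,0]]]'
```

```text
tcp_pos: [0.5351, -0.1783, 0.0408]
wrist_force: [-2.6, 1.5, 9.8]
time_s: 16.3
tcp_pos: [0.484, -0.0011, 0.0539]
ee_rot: [[0.27, -0.963, -0.002], [-0.963, -0.27, -0.0], [-0.001, 0.002, -1.0]]
wrist_force: [-0.3, 0.2, -0.3]
gripper_width: 0.006
gripper_force: 0.0
time_s: 16.6
tcp_pos: [0.4859, -0.0012, 0.0519]
ee_rot: [[0.27, -0.963, 0.001], [-0.963, -0.27, 0.0], [0.0, -0.001, -1.0]]
wrist_force: [1.1, 0.3, 0.3]
gripper_width: 0.009
gripper_force: 0.0
```

```bash
python3 -m handwheel '[[[0,0,0,0,0,0.001,0],[0,0,0,0,0,0.001,0],[0,0,0,0,0,0.001,0],[0,0,0,0,0,0.001,0],[0,0,0,0,0,0.001,0],[0,0,0,0,0,0.001,0],[0,0,0,0,0,0.001,0],[0,0,0,0,0,0.001,0],[0,0,0,0,0,0.0005,0],[0,0,0,0,0,0,0]]]' | grep -E "tcp|wrist"
python3 -m handwheel '[[[0,0,0,0,0,0.0005,0],[0,0,0,0,0,0.0005,0],[0,0,0,0,0,0,0]]]' | grep -E "tcp|wrist"
python3 -m handwheel '[[[0,0,0,0,0,0.0004,0],[0,0,0,0,0,0,0]]]' | grep -E "tcp|wrist"
```

```text
tcp_pos: [0.4853, -0.001, 0.0429]
wrist_force: [1.0, 0.3, -1.2]
tcp_pos: [0.4852, -0.0011, 0.0419]
wrist_force: [0.5, 0.8, 0.3]
tcp_pos: [0.4853, -0.0011, 0.0416]
wrist_force: [0.1, 0.9, 0.7]
```

```bash
python3 -m handwheel '[[[0,0,0,0,0,0.0004,0],[0,0,0,0,0,0.0004,0],[0,0,0,0,0,0,0]]]' | grep -E "tcp|wrist"
python3 -m handwheel '[[[0,0,0,0,0,0.0004,0],[0,0,0,0,0,0.0004,0],[0,0,0,0,0,0,0]]]' | grep -E "tcp|wrist"
```

```text
tcp_pos: [0.4854, -0.001, 0.0411]
wrist_force: [-1.5, 0.6, 4.2]
tcp_pos: [0.4854, -0.001, 0.0408]
wrist_force: [-2.9, 1.9, 9.9]
```

```bash
python3 -m handwheel '[[[0,0,0,0,0,0,0],[0,0,0,0,0,0,0],[0,0,0,0,0,0,0],[0,0,0,0,0,-0.002,0],[0,0,0,0,0,-0.004,0],[0,0,0,0,0,-0.015,0],[0,0,0,0,0,-0.035,0],[0,0,0,0.03,0,0,0],[0,0,0,0.032,0,0,0],[0,0,0,0.03,0,0,0],[0,0,0,0,0,0,0],[0,0,0,0,0,0,0]]]'
python3 -m handwheel '[[[0,0,0,0,0,0.01,0],[0,0,0,0,0,0.005,0],[0,0,0,0,0,0.001,0],[0,0,0,0,0,0,0],[0,0,0,0,0,0,0]]]' | grep -E "time|tcp|wrist"
```

```text
time_s: 19.9
tcp_pos: [0.5096, -0.0901, 0.0955]
ee_rot: [[0.268, -0.963, -0.001], [-0.963, -0.268, 0.0], [-0.0, 0.001, -1.0]]
wrist_force: [-0.4, 0.5, -0.0]
gripper_width: 0.008
gripper_force: 0.0
time_s: 20.4
tcp_pos: [0.5102, -0.0893, 0.08]
wrist_force: [0.7, 1.5, 0.9]
```

```bash
python3 -m handwheel '[[[0,0,0,0,0,0.001,0],[0,0,0,0,0,0.001,0],[0,0,0,0,0,0.001,0],[0,0,0,0,0,0.001,0],[0,0,0,0,0,0.0005,0],[0,0,0,0,0,0.0005,0],[0,0,0,0,0,0,0]]]' | grep -E "tcp|wrist"
python3 -m handwheel '[[[0,0,0,0,0,0.0005,0],[0,0,0,0,0,0.0005,0],[0,0,0,0,0,0,0]]]' | grep -E "tcp|wrist"
python3 -m handwheel '[[[0,0,0,0,0,0.0004,0],[0,0,0,0,0,0.0004,0],[0,0,0,0,0,0,0]]]' | grep -E "tcp|wrist"
```

```text
tcp_pos: [0.51, -0.0897, 0.0749]
wrist_force: [-0.5, 0.0, 0.4]
tcp_pos: [0.51, -0.0897, 0.0739]
wrist_force: [0.5, 0.5, 1.0]
tcp_pos: [0.5101, -0.0897, 0.0733]
wrist_force: [-0.5, -0.4, 2.2]
```

```bash
python3 -m handwheel '[[[0,0,0,0,0,0.0004,0],[0,0,0,0,0,0.0004,0],[0,0,0,0,0,0,0]]]' | grep -E "tcp|wrist"
python3 -m handwheel '[[[0,0,0,0,0,0.0004,0],[0,0,0,0,0,0.0004,0],[0,0,0,0,0,0,0]]]' | grep -E "tcp|wrist"
python3 -m handwheel '[[[0,0,0,0,0,0.0004,0],[0,0,0,0,0,0.0004,0],[0,0,0,0,0,0,0]]]' | grep -E "tcp|wrist"
```

```text
tcp_pos: [0.5102, -0.0897, 0.073]
wrist_force: [-1.9, 0.6, 6.1]
tcp_pos: [0.5102, -0.0897, 0.0723]
wrist_force: [-2.5, 0.6, 5.6]
tcp_pos: [0.5102, -0.0897, 0.0715]
wrist_force: [-1.5, 1.6, 6.5]
```

```bash
python3 -m handwheel '[[[0,0,0,0,0,0.0004,0],[0,0,0,0,0,0.0004,0],[0,0,0,0,0,0,0]]]' | grep -E "tcp|wrist"
python3 -m handwheel '[[[0,0,0,0,0,0.0004,0],[0,0,0,0,0,0.0004,0],[0,0,0,0,0,0,0]]]' | grep -E "tcp|wrist"
python3 -m handwheel '[[[0,0,0,0,0,0.0004,0],[0,0,0,0,0,0.0004,0],[0,0,0,0,0,0,0]]]' | grep -E "tcp|wrist"
```

```text
tcp_pos: [0.5102, -0.0897, 0.0707]
wrist_force: [-0.9, 0.2, 4.9]
tcp_pos: [0.5103, -0.0897, 0.0699]
wrist_force: [-1.8, 1.1, 6.4]
tcp_pos: [0.5103, -0.0896, 0.0691]
wrist_force: [-1.9, 1.2, 5.5]
```

```bash
python3 -m handwheel '[[[0,0,0,0,0,0.0004,0],[0,0,0,0,0,0.0003,0],[0,0,0,0,0,0,0]]]' | grep -E "tcp|wrist"
python3 -m handwheel '[[[0,0,0,0,0,0.0004,0],[0,0,0,0,0,0.0003,0],[0,0,0,0,0,0,0]]]' | grep -E "tcp|wrist"
```

```text
tcp_pos: [0.5103, -0.0897, 0.0684]
wrist_force: [-2.2, 0.5, 6.2]
tcp_pos: [0.5102, -0.0897, 0.068]
wrist_force: [-1.9, 1.5, 7.6]
```

```bash
python3 -m handwheel '[[[0,0,0,0,0,0.0004,0],[0,0,0,0,0,0.0003,0],[0,0,0,0,0,0,0]]]' | grep -E "tcp|wrist"
python3 -m handwheel '[[[0,0,0,0,0,0.0004,0],[0,0,0,0,0,0,0]]]' | grep -E "tcp|wrist"
```

```text
tcp_pos: [0.5103, -0.0897, 0.0678]
wrist_force: [-3.5, 1.7, 11.4]
tcp_pos: [0.5103, -0.0897, 0.0677]
wrist_force: [-4.2, 1.4, 13.9]
```

```bash
python3 -m handwheel '[[[0,0,0,0,0,0,0],[0,0,0,0,0,0,0],[0,0,0,0,0,0,0]]]' | grep -E "tcp|wrist"
python3 -m handwheel '[[[0,0,0,0,0,-0.002,0],[0,0,0,0,0,-0.005,0],[0,0,0,0,0,-0.015,0],[0,0,0,0.03,0,0,0],[0,0,0,0.032,0,0,0],[0,0,0,0.03,0,0,0],[0,0,0,0,0,0.03,0],[0,0,0,0,0,0.01,0],[0,0,0,0,0,0.0015,0],[0,0,0,0,0,0,0],[0,0,0,0,0,0,0]]]' | grep -E "time|tcp|wrist"
```

```text
tcp_pos: [0.5102, -0.0897, 0.0677]
wrist_force: [-4.7, 1.0, 13.0]
time_s: 26.0
tcp_pos: [0.5357, -0.1778, 0.0473]
wrist_force: [0.6, -0.1, 1.4]
```

```bash
python3 -m handwheel '[[[0,0,0,0,0,0.001,0],[0,0,0,0,0,0.001,0],[0,0,0,0,0,0.001,0],[0,0,0,0,0,0.001,0],[0,0,0,0,0,0.0008,0],[0,0,0,0,0,0,0]]]' | grep -E "tcp|wrist"
python3 -m handwheel '[[[0,0,0,0,0,0.0005,0],[0,0,0,0,0,0.0005,0],[0,0,0,0,0,0,0]]]' | grep -E "tcp|wrist"
python3 -m handwheel '[[[0,0,0,0,0,0.0004,0],[0,0,0,0,0,0.0004,0],[0,0,0,0,0,0,0]]]' | grep -E "tcp|wrist"
```

```text
tcp_pos: [0.5348, -0.1783, 0.0414]
wrist_force: [0.4, 0.0, -0.5]
tcp_pos: [0.5349, -0.1783, 0.0405]
wrist_force: [0.2, 0.9, 0.2]
tcp_pos: [0.5349, -0.1783, 0.0402]
wrist_force: [-0.9, 0.4, 3.4]
```

```bash
python3 -m handwheel '[[[0,0,0,0,0,0.0004,0],[0,0,0,0,0,0.0003,0],[0,0,0,0,0,0,0]]]' | grep -E "tcp|wrist"
python3 -m handwheel '[[[0,0,0,0,0,0.0004,0],[0,0,0,0,0,0,0],[0,0,0,0,0,0,0]]]' | grep -E "tcp|wrist"
```

```text
tcp_pos: [0.535, -0.1783, 0.04]
wrist_force: [-1.7, 0.9, 6.6]
tcp_pos: [0.535, -0.1783, 0.0398]
wrist_force: [-2.2, 0.9, 9.2]
```

```bash
python3 -m handwheel '[[[0,0,0,0,0,0.0002,0],[0,0,0,0,0,0,0],[0,0,0,0,0,0,0]]]' | grep -E "tcp|wrist"
python3 -m handwheel '[[[0,0,0,0,0,-0.002,0],[0,0,0,0,0,-0.005,0],[0,0,0,0,0,-0.015,0],[0,0,0,0,0,-0.035,0],[0,0,0,-0.037,0,0,0],[0,0,0,-0.037,0,0,0],[0,0,0,-0.037,0,0,0],[0,0,0,-0.037,0,0,0],[0,0,0,-0.036,0,0,0],[0,0,0,0,0,0,0],[0,0,0,0,0,0.03,0],[0,0,0,0,0,0.017,0]]]' | grep -E "time|tcp|wrist"
python3 -m handwheel '[[[0,0,0,0,0,0.003,0],[0,0,0,0,0,0.002,0],[0,0,0,0,0,0,0],[0,0,0,0,0,0,0]]]' | grep -E "time|tcp|wrist"
```

```text
tcp_pos: [0.535, -0.1783, 0.0398]
wrist_force: [-2.7, 1.6, 9.8]
time_s: 29.3
tcp_pos: [0.4849, -0.001, 0.0474]
wrist_force: [-0.7, -0.8, -0.8]
time_s: 29.7
tcp_pos: [0.486, -0.0011, 0.0443]
wrist_force: [-0.1, 0.6, 0.2]
```

```bash
python3 -m handwheel '[[[0,0,0,0,0,0.001,0],[0,0,0,0,0,0.001,0],[0,0,0,0,0,0.001,0],[0,0,0,0,0,0,0],[0,0,0,0,0,0,0]]]' | grep -E "tcp|wrist"
python3 -m handwheel '[[[0,0,0,0,0,0.0005,0],[0,0,0,0,0,0.0005,0],[0,0,0,0,0,0,0]]]' | grep -E "tcp|wrist"
python3 -m handwheel '[[[0,0,0,0,0,0.0004,0],[0,0,0,0,0,0.0003,0],[0,0,0,0,0,0,0]]]' | grep -E "tcp|wrist"
```

```text
tcp_pos: [0.4853, -0.001, 0.0405]
wrist_force: [0.4, 0.4, -0.3]
tcp_pos: [0.4853, -0.001, 0.04]
wrist_force: [-1.5, 0.1, 5.5]
tcp_pos: [0.4854, -0.001, 0.0398]
wrist_force: [-2.7, -0.7, 9.9]
```

```bash
python3 -m handwheel '[[[0,0,0,0,0,0,0],[0,0,0,0,0,0,0],[0,0,0,0,0,0,0],[0,0,0,0,0,-0.002,0],[0,0,0,0,0,-0.006,0],[0,0,0,0,0,-0.03,0],[0,0,0,0,0,-0.045,0],[0,0,0,0,0,-0.045,0],[0,0,0,0,0,-0.02,0],[0,0,0,0,0,0,0],[0,0,0,0,0,0,0],[0,0,0,0,0,0,0]]]' | grep -E "time|tcp|wrist"
python3 - <<'E'
from h import *
C,im=snap("wrist","w4.png")
C,im=snap("scene","s4.png");c=cv2.resize(im[120:240,180:340],None,fx=4,fy=4,interpolation=cv2.INTER_CUBIC);cv2.imwrite("pics/s4c.png",c[:,:,::-1])
E
```

```text
time_s: 32.0
tcp_pos: [0.4842, -0.0013, 0.1853]
wrist_force: [-0.8, 0.4, -0.3]
```

View pics/w4.png

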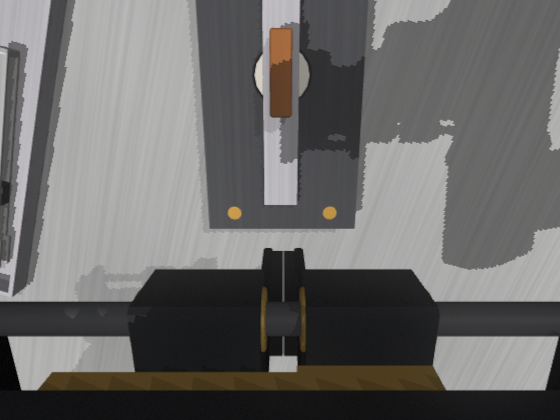

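View pics/s4c.png

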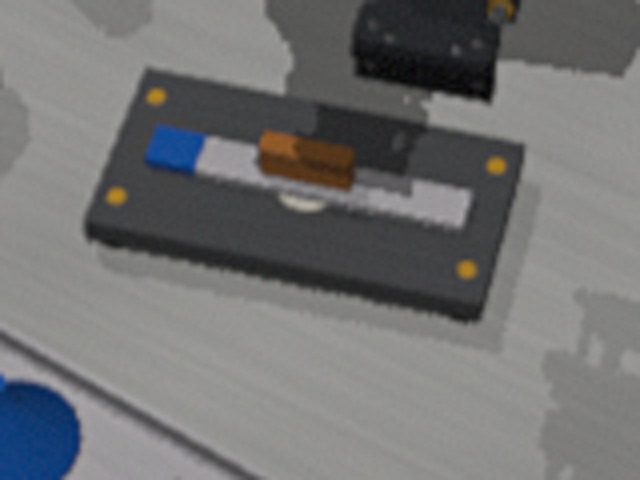

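The bar lies flat, straight and centred over the rest. In the wrist view the grip is at about (281,73) over the rest and the bare end at (281,205) between the dots at (235,213) and (330,213). The rest now looks flush and the gripper is clear.

```bash
python3 -c "
from station import r
print(r.finish_job())"
```

```text
the job is handed in; nothing more can be done
None
```

The job is handed in: I felt the bar rock at both ends, pushed the rest flush at about 14 N, then pressed both ends again at about 10 N and felt no more rocking. The bar lies flat and centred on the plate, and the job took about 32 s.

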